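# Draw a slide box from under the shelf and lay it in the tray

## Task

Press on the top of the blue slide box with the fingertips and draw it towards you along its lane until it lies wholly clear of the shelf on the open front of the stand; press gently, there is glass inside. Then pick it up and set it down flat, right way up, on the floor of the steel tray, letting go only when it is down. Leave the orange box, the jar in the tray and all other things where they are.

Things in the scene. Friction and masses are not known exactly. Their poses are not given: they have to be found in the camera images.
- stand: fixed white cabinet-like stand, open above towards the robot. Origin at table level, mid width, below the front edge of its clear shelf; +x points into the stand (away from the robot), z up. White deck 270 x 176 mm, top at z = 95 mm, from x = -145 to 125 mm; ahead of the shelf (x below 0) it is open above and at the sides, with a front lip 5 mm high ending at x = -140
- lane_left (a point): point on the deck, mid width of the stand's left lane, at its mouth (stand x = 2, y = 42 mm). The lane is 60 mm wide, runs straight along the stand's x between grey walls 24 mm high, and is closed at the back by a rail at stand x = 115
- lane_right (a point): the same for the right lane (stand x = 2, y = -42 mm)
- shelf_edge (a point): middle of the front lower edge of the clear plastic shelf, 189 mm above the table; the shelf is 5 mm thick, 125 mm deep, as wide as the stand (176 mm), level, and 70 mm above the tops of the slide boxes; four thin posts carry it at the sides
- bluebox_mid (a point): centre (half-way up) of the blue slide box: rigid, 92 mm long (x, along its lane) x 56 wide (y) x 24 high, 110 to 220 g, flat top. It lies in either lane, front end level with the shelf's front edge (within 2 mm), too close to the walls to be grasped; shut fingertips leaning 25 to 45 deg reach its top under the shelf. 10 to 25 N of press drags it on the deck by friction; over 40 N breaks the glass slides inside
- orangebox_mid (a point): centre of the orange slide box, same size and kind, in the other lane; to be left where it is
- tray: fixed shallow open steel tray, 200 (x) x 150 (y) x 16 mm outside, walls and floor 4 mm thick; origin at the centre of its underside, so its inner floor is 4 mm above the origin; the box goes on the floor in front of the jar
- jar: small specimen jar with a red cap, 36 mm across, 45 mm high, standing in the far (+x) part of the tray about 65 mm from its middle; origin at the centre of its underside; leave it
- pot: small white pot, 40 mm across, 50 mm high, on the rear of the clear shelf; origin under its centre; leave it
- lotion: white bottle, 66 mm across, 170 mm high, left of the work area; leave it
- pump: clear pump bottle with black head, 76 mm across, 170 mm high, right of the work area; leave it
- tape: roll of white tape lying flat, 64 mm across, 18 mm high; leave it
- marker: marker pen, 110 x 14 x 14 mm, white with a red cap; leave it
Mind the look-alikes: they are no part of the job. Leave any green look-alike of the part that bears bluebox_mid alone. There is more than one size of the tray; the job needs the larger.

How it is judged:
On the way, in this order (a step that is already met when the one before it is completed fails the run):
1. the blue box slides out along the deck, drawn by the fingertips pressing on it (contact force between the fingers and bluebox above 1 N and x of bluebox_mid in the frame of stand between -0.04 and 0.038 m and z of bluebox_mid in the frame of stand below 0.113 m), for 0.08 s.
2. the blue box lies on the open front of the stand, clear of the shelf (x of bluebox_mid in the frame of stand between -0.11 and -0.044 m and z of bluebox_mid in the frame of stand between 0.101 and 0.113 m and angle between bluebox_mid's own z axis and vertical below 0.15 rad), for 0.2 s.
At the end, for the whole second after the job is handed in: The blue slide box lies flat and right way up (within about 5 degrees) on the tray's inner floor (height within 5 mm), inside the walls, at rest and released; the orange box has moved less than 12 mm and the jar less than 20 mm (z of bluebox_mid in the frame of tray between 0.011 and 0.021 m and x of bluebox_mid in the frame of tray between -0.096 and 0.096 m and y of bluebox_mid in the frame of tray between -0.071 and 0.071 m and angle between bluebox_mid's own z axis and vertical below 0.08 rad and linear speed of bluebox below 0.02 m/s and not (distance of orangebox_mid from where it was at the start of the episode above 0.012 m) and not (distance of jar from where it was at the start of the episode above 0.02 m)); the robot touches nothing.
It fails at once if the blue box is pressed with more than 40 N while it is under the shelf (contact force between the fingers and bluebox above 40 N and x of bluebox_mid in the frame of stand above -0.04 m and y of bluebox_mid in the frame of stand between -0.08 and 0.08 m and z of bluebox_mid in the frame of stand between 0.101 and 0.113 m).
It fails at once if the blue box is let go more than 15 mm above the tray's floor (contact force between anything else and bluebox below 0.02 N and horizontal distance between bluebox_mid and tray below 0.1 m and z of bluebox_mid in the frame of tray above 0.031 m).
It fails at once if the orange box is moved more than 12 mm (distance of orangebox_mid from where it was at the start of the episode above 0.012 m).
It fails at once if the jar in the tray is moved more than 20 mm (distance of jar from where it was at the start of the episode above 0.02 m).
It fails at once if another thing on the table or shelf is moved more than 25 mm (distance of any of pot, lotion, pump, tape, marker from where it was at the start of the episode above 0.025 m).
It also fails if it takes over 69 s, if anything falls off the work surface, if the arm or the gripper's body presses on something with over 40 N, if the wrist force passes 120 N, or if a joint passes its speed limit or range.

## Robot

A 6-joint arm with a two-finger parallel gripper is mounted at the origin on the work surface. World frame = base frame: x ahead of the robot, y to its left, z up, the work surface at z = 0. Lengths are in m, angles in rad, forces in N, time in s.
With the tool pointing down it reaches from about 0.275 to 0.725 m from the base axis. Payload 5.6 kg.
Tool frame: the origin (TCP) lies on the centre line of the jaws, within the pads' length; the fingertips stand 25 mm ahead of it and the grasp point (between the pads) lies 6 mm ahead of it; y points along the fingers, x is the direction in which the jaws open and shut, and the axes are right-handed (so a half turn about y gives the same grasp; the last joint's range is limited). The gripper opens to 85 mm and grips with 20 to 120 N. Pads are 22 mm wide; open, the fingers measure 114 mm over their backs; the gripper's body (76 mm by 85 mm) begins 54 mm behind the grasp point. The pads swing forward as they close: fully open they stand 13 mm farther back than shut.
Start: joints at [1.626, 0.255, 0.108, 0, -1.424, -0.285], TCP at [0.125, 0.536, 0.256] pointing down, gripper open.
Joint ranges: [-2.95, 2.95], [-1.21, 1.97], [-1.09, 1.5], [-2.87, 1.71], [-2.94, -0.07], [-3.05, 3.05]. Speed limits (rad/s): [2.57, 2.57, 3.14, 3.14, 3.14, 3.14].

## Interface

Orientations are given as a rotation vector (axis times angle).
In Python, from plant import robot, planner, sensors, eyes, finder gives the robot as it stands. Calls block until the motion is done:
- robot.reach(position, orientation): joint-space move of the TCP to a pose.
- robot.move_straight(position, orientation=None, speed=0.15): straight line of the TCP; orientation=None keeps the orientation; speed is the mean speed in m/s.
- robot.move_j(angles): joint-space move.
- robot.command_gripper(opening): finger opening in m; the grip force is fixed at half the most; returns when the fingers have stopped.
- robot.dwell(seconds).
- planner.ik(position, orientation): joint angles nearest the present ones, or None.
- sensors.get_obs(): the state.
- eyes.camera(name): name is "side" or "top"; returns (picture, depth): 480x640x3 uint8, red, green, blue; 480x640 float32, m along the optical axis (not along the pixel's ray), 0 where there is no reading.
- eyes.camera_params(name): a dict with "fx", "fy", "cx", "cy" (pixels), "rvec" (rotation vector, rad) and "tvec" (3), from world to camera coordinates, as OpenCV has them. Camera axes: x right, y down, z forward; pixel columns grow to the right and rows downward; lengths in m; the calibration is good to about 2 mm. A picture is of the moment at which its call begins. camera_params takes no time and is no camera call.
A pose or a line that the arm cannot do raises robot.IKError and nothing moves.
- robot.hand_in(): hands the job in, once; it reports no verdict.
Trained networks look in the newest picture that a camera, given by its name, has taken for a name from the list of things; names that differ only in an ending like _2 or _b are one class to them, and where a whole thing is asked for, a point or a joint stands for the part that bears it (a point fixed in the world has none). Each returns a list of dicts, best first, with "p" (0 to 1); they miss things now and then, are a little off and sometimes report something else, mostly with a low value. They report only what shows in the picture. A call takes as long as a camera call. They do not tell look-alikes from the thing itself.
- finder.spot_in(name, camera): "at" ([row, column] in pixels, amid what is visible of it).
- finder.landmark_of(name, camera): "at" ([row, column] in pixels: a listed point, or the origin of a listed thing).
The state is a dict: "clock": time; "q": joint angles; "joint_velocities": joint speeds; "joint_torque": joint torques, N m; "tool_pos": TCP position; "orientation": TCP orientation; "ft_force": force on the tool from outside, world axes, zero at the start; "ft_torque": the same for the moment, N m; "grip_width": finger opening in m.
Only numpy, scipy, OpenCV 4.12 (cv2) and the standard library are available. Lean on these libraries where they do the work, as an engineer would, in place of code of your own. Each camera call takes 0.05 s, during which the arm holds its last target. There are 200 camera calls.

## Working session

There is one attempt and no reset: what is moved stays moved. The work goes in short steps, each a Python script; the robot and the scene stay as the last script left them, time stands still between calls to the robot, and variables do not carry over. Pictures are saved under pics/ and viewed, about 8 in all and at most 12, crops included, and the job is handed in when it is done.

```bash
mkdir -p pics; cat > h.py <<'E'
import numpy as np, cv2
from scipy.spatial.transform import Rotation as R
from plant import robot, planner, sensors, eyes, finder
def snap(cam,name=None):
    im,d=eyes.camera(cam)
    if name: cv2.imwrite(f'pics/{name}.png',cv2.cvtColor(im,cv2.COLOR_RGB2BGR))
    return im,d
def cam(c):
    p=eyes.camera_params(c); K=np.array([[p['fx'],0,p['cx']],[0,p['fy'],p['cy']],[0,0,1.]])
    return K,R.from_rotvec(np.ravel(p['rvec'])).as_matrix(),np.ravel(p['tvec'])
def ray(c,at):
    K,M,t=cam(c); o=-M.T@t; return o,M.T@np.linalg.inv(K)@np.array([at[1],at[0],1.])
def atz(c,at,z):
    o,d=ray(c,at); return o+d*(z-o[2])/d[2]
def cloud(c,d):
    K,M,t=cam(c); v,u=np.mgrid[:480,:640]
    P=np.stack([(u-K[0,2])/K[0,0]*d,(v-K[1,2])/K[1,1]*d,d],-1)
    return (P-t)@M
E
python3 - <<'E'
from h import *
np.set_printoptions(precision=3,suppress=True)
for c in('side','top'):
    im,d=snap(c,c+'0'); np.save(c+'d.npy',d); np.save(c+'i.npy',im)
    print(c,cam(c)[1],ray(c,(240,320))); P=cloud(c,d)
    for n in['stand','lane_left','lane_right','shelf_edge','bluebox_mid','orangebox_mid','tray','jar','pot']:
        for f in finder.landmark_of(n,c)[:3]:
            a=f['at']; r,k=int(a[0]),int(a[1]); print(n,np.round(a),round(f['p'],2),P[min(r,479),min(k,639)])
print(sensors.get_obs())
E
```

```text
side [[-0.941 -0.339  0.002]
 [-0.234  0.645 -0.727]
 [ 0.245 -0.684 -0.687]] (array([0.306, 0.716, 0.874]), array([ 0.239, -0.689, -0.685]))
stand [345. 294.] 0.7 [0.529 0.229 0.094]
stand [333. 284.] 0.18 [0.557 0.211 0.097]
lane_left [330. 285.] 0.75 [0.557 0.203 0.093]
lane_right [301. 297.] 0.75 [0.558 0.139 0.11 ]
shelf_edge [286. 288.] 0.84 [0.559 0.171 0.194]
bluebox_mid [292. 280.] 0.85 [0.569 0.188 0.191]
bluebox_mid [336. 180.] 0.77 [0.788 0.25  0.024]
bluebox_mid [273. 296.] 0.68 [0.306 0.716 0.874]
orangebox_mid [319. 261.] 0.8 [0.583 0.25  0.176]
tray [262. 423.] 0.76 [ 0.337 -0.175 -0.   ]
tray [237. 339.] 0.72 [ 0.567 -0.191  0.004]
jar [233. 316.] 0.67 [ 0.629 -0.181  0.004]
pot [283. 234.] 0.96 [0.647 0.216 0.217]
pot [238. 338.] 0.43 [ 0.57  -0.182  0.003]
top [[ 0.013 -1.    -0.009]
 [-0.999 -0.013 -0.039]
 [ 0.039  0.009 -0.999]] (array([ 0.491, -0.023,  1.471]), array([ 0.031, -0.007, -1.   ]))
stand [233. 252.] 0.98 [0.55  0.152 0.094]
lane_left [230. 231.] 0.94 [0.557 0.206 0.112]
lane_right [231. 263.] 0.88 [0.556 0.122 0.096]
shelf_edge [228. 242.] 0.8 [0.558 0.168 0.189]
bluebox_mid [210. 314.] 0.91 [ 0.621 -0.012  0.024]
bluebox_mid [154. 224.] 0.9 [0.781 0.248 0.023]
tray [233. 374.] 0.7 [ 0.559 -0.188  0.001]
tray [311. 366.] 0.58 [ 0.335 -0.167 -0.001]
jar [206. 376.] 0.66 [ 0.635 -0.187  0.049]
pot [189. 228.] 0.52 [0.651 0.192 0.247]
{'clock': 1.0, 'q': array([ 1.626,  0.255,  0.108,  0.   , -1.424, -0.285]), 'joint_velocities': array([ 0.001, -0.002,  0.   , -0.   ,  0.   ,  0.   ]), 'joint_torque': array([ -0.   , -38.641,  23.807,   5.368,  -0.   ,  -0.   ]), 'tool_pos': array([0.125, 0.536, 0.256]), 'orientation': array([-1.092,  1.376, -1.376]), 'ft_force': array([ 0.234, -0.192, -0.541]), 'ft_torque': array([ 0.006,  0.007, -0.019]), 'grip_width': 0.08553673825999593}
```

```bash
python3 - <<'E'
import cv2
a=cv2.imread('pics/side0.png');b=cv2.imread('pics/top0.png')
cv2.imwrite('pics/c1.png',cv2.resize(a[190:430,140:460],(800,600),interpolation=cv2.INTER_CUBIC))
cv2.imwrite('pics/c2.png',cv2.resize(b[120:360,150:470],(800,600),interpolation=cv2.INTER_CUBIC))
E
```

```text
(no output)
```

View pics/c1.png

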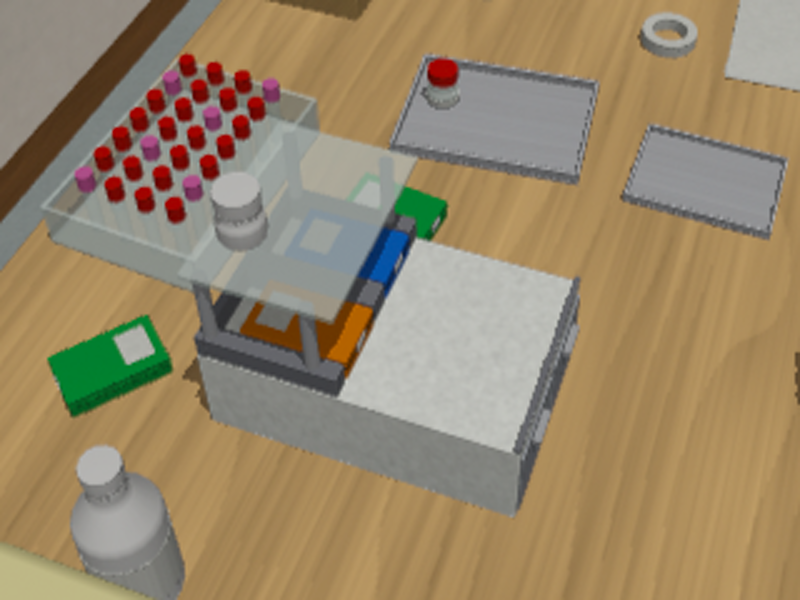

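View pics/c2.png

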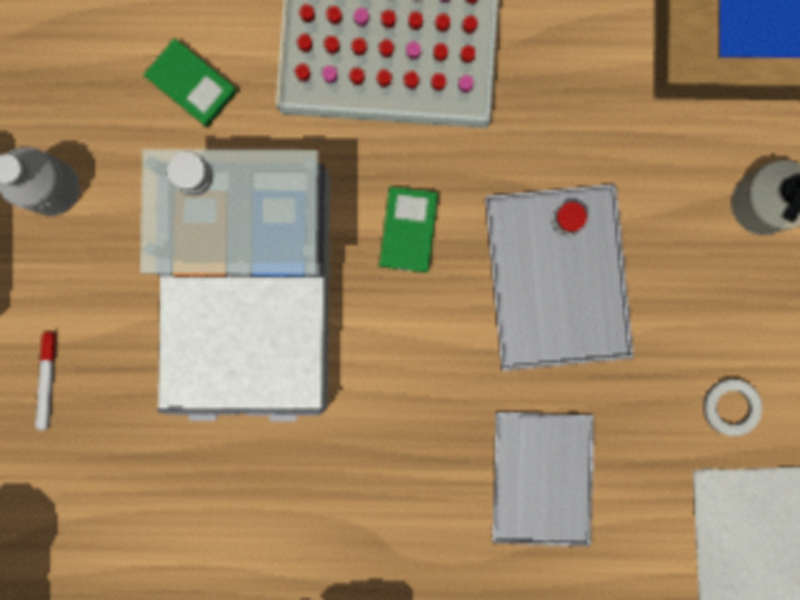

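The views show the stand squarely ahead. The blue box is in the right lane (its front face is at about crop (278,275) in the top view), the orange box is in the left lane, and two green look-alikes lie beside them. The larger tray, with the jar in it, is the far one (corners at about (487,198), (613,185), (632,353), (502,368)). Next I'll measure the stand and tray poses.

```bash
python3 - <<'E'
from h import *
np.set_printoptions(precision=4,suppress=True)
for c in('top','side'):
    P=cloud(c,np.load(c+'d.npy')); x,y,z=P[...,0],P[...,1],P[...,2]
    for nm,(lo,hi,b) in dict(deck=(.085,.105,(.38,.55,.0,.3)),shelf=(.182,.205,(.45,.75,.0,.35))).items():
        m=((z>lo)&(z<hi)&(x>b[0])&(x<b[1])&(y>b[2])&(y<b[3])).astype(np.uint8)
        m=cv2.morphologyEx(m,cv2.MORPH_OPEN,np.ones((3,3)))>0
        if m.sum()<50: continue
        print(c,nm,m.sum(),'z',np.median(z[m]),cv2.minAreaRect(P[m][:,:2].astype(np.float32)*1000))
    im=np.load(c+'i.npy').astype(int); 
    m=(im[...,2]-im[...,0]>50)&(x>.5)&(x<.8)&(y>.05)&(y<.3)
    print('blue px',m.sum(),np.argwhere(m).mean(0),'xyz',[np.percentile(P[m][:,i],[2,50,98]) for i in range(3)])
c='top'
f=lambda u,v,z:atz(c,(120+v/2.5,150+u/2.5),z)
T=np.array([f(*k,.016) for k in[(487,198),(613,185),(632,353),(502,368)]]);print('tray',T,T.mean(0),np.linalg.norm(T[0]-T[1]),np.linalg.norm(T[1]-T[2]))
d=T[0]+T[1]-T[2]-T[3];print('yaw',np.degrees(np.arctan2(d[1],d[0])))
print('jar',f(571,216,.045))
D=[f(*k,z) for k,z in[((158,409),.097),((324,411),.097),((161,278),.095),((326,276),.095),((142,273),.194),((319,275),.194),((252,275),.11),((304,275),.11)]];print(np.array(D))
im=np.load('sidei.npy')
print(R.from_rotvec([-1.092,1.376,-1.376]).as_matrix())
# test ik for press poses
for lean in (30,35,40,45):
    a=np.radians(lean); Y=np.array([np.sin(a),0,-np.cos(a)])
    for s in(1,-1):
        X=np.array([0,s,0.]); r=R.from_matrix(np.c_[X,Y,np.cross(X,Y)]).as_rotvec()
        for px in(.57,.45): print(lean,s,px,planner.ik(np.array([px,.12,.119+.006])-.025*Y,r))
E
```

```text
top deck 3354 z 0.09515720717550513 ((479.773193359375, 167.77450561523438), (140.457763671875, 176.46444702148438), 0.5755130648612976)
top shelf 3212 z 0.19404409355742896 ((618.3368530273438, 168.0918731689453), (176.96417236328125, 124.79832458496094), 89.790771484375)
blue px 37 [228.9189 259.8378] xyz [array([0.5559, 0.5564, 0.5588]), array([0.0957, 0.122 , 0.1403]), array([0.1131, 0.1925, 0.1984])]
side deck 5105 z 0.0944501431289924 ((480.5413513183594, 164.55807495117188), (139.4354248046875, 178.45741271972656), 0.22447755932807922)
side shelf 4060 z 0.19356065854107435 ((618.7640991210938, 164.9889373779297), (178.7887725830078, 126.85844421386719), 89.9716796875)
blue px 280 [292.7714 293.4643] xyz [array([0.5575, 0.5677, 0.5812]), array([0.0964, 0.1256, 0.1511]), array([0.1008, 0.1181, 0.1212])]
tray [[ 0.6535 -0.102   0.016 ]
 [ 0.6702 -0.2456  0.016 ]
 [ 0.479  -0.2684  0.016 ]
 [ 0.46   -0.1211  0.016 ]] [ 0.5657 -0.1843  0.016 ] 0.1445407923485441 0.19261148835879555
yaw 6.235558056672014
jar [ 0.6313 -0.1945  0.045 ]
[[0.4127 0.253  0.097 ]
 [0.413  0.0747 0.097 ]
 [0.5536 0.2532 0.095 ]
 [0.5581 0.075  0.095 ]
 [0.5539 0.2525 0.194 ]
 [0.5542 0.075  0.194 ]
 [0.5574 0.1529 0.11  ]
 [0.5581 0.0974 0.11  ]]
[[-0.2272 -0.      0.9739]
 [-0.9739 -0.     -0.2272]
 [ 0.     -1.     -0.    ]]
30 1 0.57 [ 0.5615  0.0865 -0.7682  0.8184 -0.3733 -2.8523]
30 1 0.45 None
30 -1 0.57 [ 0.5615  0.0865 -0.7682  0.8184 -0.3733  0.2893]
30 -1 0.45 [ 0.7686 -0.1446 -0.9975  0.8604 -0.4762  0.0719]
35 1 0.57 [ 0.3373  0.0574 -0.9211  1.5276 -0.1912  2.9058]
35 1 0.45 None
35 -1 0.57 [ 0.3373  0.0574 -0.9211  1.5276 -0.1912 -0.2357]
35 -1 0.45 None
40 1 0.57 None
40 1 0.45 None
40 -1 0.57 None
40 -1 0.45 None
45 1 0.57 None
45 1 0.45 None
45 -1 0.57 None
45 -1 0.45 None
```

```bash
cat >> h.py <<'E'
def ori(lean,az=0,s=-1,roll=0):
    a,b=np.radians(lean),np.radians(az); h=np.array([np.cos(b),np.sin(b),0])
    Y=np.sin(a)*h+np.array([0,0,-np.cos(a)]); X=s*np.array([-np.sin(b),np.cos(b),0])
    return R.from_matrix(np.c_[X,Y,np.cross(X,Y)])*R.from_euler('y',roll,degrees=True)
def tcp_for_contact(c,o,half=.011):   # lower corner of shut fingertips at c (world)
    M=o.as_matrix(); Y=M[:,1]; h=Y-Y[2]*np.array([0,0,1]); 
    n=np.cross(Y,np.cross(Y,[0,0,1.])); n/=np.linalg.norm(n)
    if n[2]>0: n=-n
    return np.asarray(c)-half*n-.025*Y
E
python3 - <<'E'
from h import *
np.set_printoptions(precision=2,suppress=True)
for lean in(30,33,36,40,44):
  for az in range(-50,51,10):
    o=ori(lean,az); r=[]
    for x in(.567,.53,.49,.455):
        q=planner.ik(tcp_for_contact([x,.124,.119],o),o.as_rotvec()); r.append(None if q is None else q)
    print(lean,az,''.join('.' if q is None else 'X' for q in r), r[0], r[-1])
E
```

```text
30 -50 XXXX [ 0.75  0.3  -0.46  0.66 -0.95 -0.48] [ 0.94  0.13 -0.67  0.62 -1.   -0.64]
30 -40 XXXX [ 0.73  0.25 -0.55  0.73 -0.84 -0.37] [ 0.93  0.07 -0.76  0.69 -0.9  -0.54]
30 -30 XXXX [ 0.7   0.2  -0.63  0.8  -0.72 -0.26] [ 0.91  0.02 -0.83  0.76 -0.8  -0.42]
30 -20 XXXX [ 0.65  0.16 -0.69  0.85 -0.6  -0.12] [ 0.86 -0.03 -0.9   0.83 -0.69 -0.29]
30 -10 XXXX [ 0.6   0.12 -0.74  0.87 -0.48  0.05] [ 0.8  -0.08 -0.95  0.87 -0.57 -0.13]
30 0 XXXX [ 0.56  0.1  -0.75  0.82 -0.37  0.29] [ 0.74 -0.11 -0.97  0.87 -0.45  0.08]
30 10 XXXX [ 0.55  0.09 -0.71  0.61 -0.33  0.66] [ 0.69 -0.13 -0.97  0.77 -0.36  0.37]
30 20 XXXX [ 0.53  0.1  -0.6   0.26 -0.37  1.17] [ 0.68 -0.14 -0.91  0.52 -0.34  0.79]
30 30 XXXX [ 0.47  0.12 -0.46 -0.06 -0.47  1.68] [ 0.64 -0.12 -0.78  0.15 -0.39  1.33]
30 40 XXXX [ 0.38  0.15 -0.34 -0.28 -0.6   2.08] [ 0.53 -0.08 -0.63 -0.17 -0.52  1.86]
30 50 XXXX [ 0.3   0.18 -0.24 -0.42 -0.74  2.4 ] [ 0.41 -0.04 -0.5  -0.37 -0.66  2.28]
33 -50 XXXX [ 0.76  0.3  -0.5   0.73 -0.95 -0.55] [ 0.96  0.14 -0.7   0.67 -1.01 -0.71]
33 -40 XXXX [ 0.74  0.25 -0.6   0.82 -0.83 -0.47] [
[... 2179 characters left out ...]
  0.17 -0.26 -0.7  -0.7   2.72] [ 0.23 -0.05 -0.5  -0.69 -0.64  2.67]
44 -50 XXXX [ 0.82  0.34 -0.61  0.95 -1.01 -0.82] [ 1.05  0.2  -0.79  0.83 -1.08 -0.95]
44 -40 XXXX [ 0.78  0.26 -0.74  1.13 -0.87 -0.8 ] [ 1.03  0.12 -0.91  0.98 -0.98 -0.91]
44 -30 XXXX [ 0.68  0.19 -0.85  1.35 -0.73 -0.79] [ 0.97  0.04 -1.02  1.16 -0.86 -0.87]
44 -20 XXX. [ 0.51  0.13 -0.94  1.66 -0.56 -0.81] None
44 -10 .... None None
44 0 .... None None
44 10 .... None None
44 20 .... None None
44 30 XX.. [ 0.42  0.07 -0.56 -0.38 -0.19  2.02] None
44 40 XXXX [ 0.22  0.11 -0.37 -0.74 -0.5   2.61] [ 0.35 -0.12 -0.63 -0.66 -0.4   2.44]
44 50 XXXX [ 0.1   0.17 -0.27 -0.83 -0.71  2.88] [ 0.14 -0.04 -0.5  -0.84 -0.67  2.87]
```

```bash
cat >> h.py <<'E'
OP=ori(35,-10)
def goto(c,speed=.15): robot.move_straight(tcp_for_contact(c,OP),OP.as_rotvec(),speed=speed)
E
python3 - <<'E'
from h import *
np.set_printoptions(precision=3,suppress=True)
robot.command_gripper(0.0)
robot.reach(tcp_for_contact([.45,.125,.24],OP),OP.as_rotvec())
goto([.50,.125,.145],.2); goto([.567,.125,.135],.1)
robot.dwell(.3); o=sensors.get_obs(); print(o['clock'],o['ft_force'],o['tool_pos'],tcp_for_contact([.567,.125,.135],OP),o['grip_width'])
im,d=snap('side','s1')
cv2.imwrite('pics/s1c.png',cv2.resize(cv2.imread('pics/s1.png')[200:380,190:430],(800,600),interpolation=cv2.INTER_CUBIC))
E
```

```text
5.4667 [-8.862 -1.129 -6.229] [0.559 0.124 0.157] [0.562 0.126 0.162] -0.00016749512251907944
```

View pics/s1c.png

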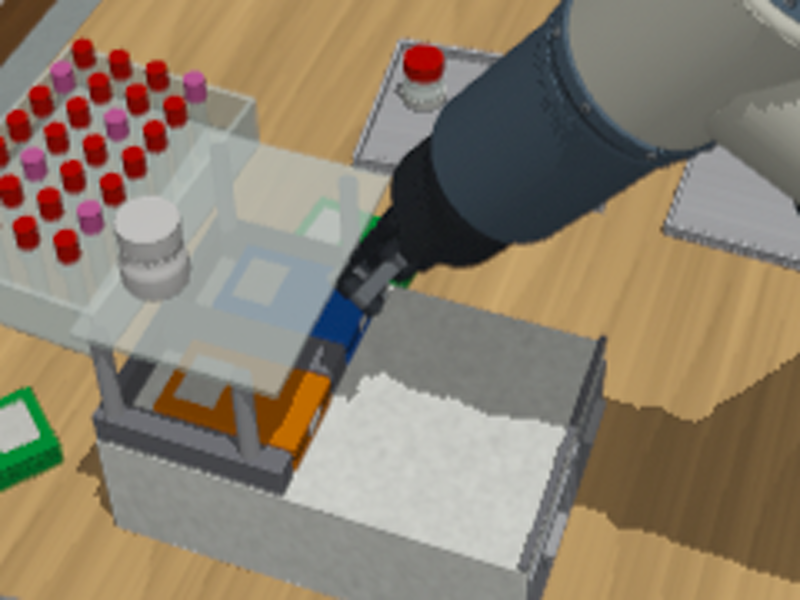

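```bash
python3 - <<'E'
from h import *
np.set_printoptions(precision=3,suppress=True)
for x,z in[(.50,.145),(.53,.135),(.545,.135),(.555,.135)]:
    goto([x,.125,z],.1); robot.dwell(.2); o=sensors.get_obs(); print(x,z,o['clock'],o['ft_force'],o['tool_pos']-tcp_for_contact([x,.125,z],OP))
E
```

```text
0.5 0.145 6.5417 [ 0.211 -0.452 -0.359] [ 0. -0. -0.]
0.53 0.135 7.2083 [ 0.231  1.348 -0.001] [-0.  0.  0.]
0.545 0.135 7.7083 [-0.62  -0.16  -0.086] [-0. -0. -0.]
0.555 0.135 8.1583 [ 0.667 -0.015 -0.603] [-0. -0. -0.]
```

```bash
python3 - <<'E'
from h import *
np.set_printoptions(precision=3,suppress=True)
for x,z in[(.545,.135),(.545,.125),(.555,.125),(.560,.125),(.565,.125)]:
    goto([x,.125,z],.05); robot.dwell(.2); o=sensors.get_obs(); print(x,z,o['clock'],o['ft_force'],o['tool_pos']-tcp_for_contact([x,.125,z],OP))
E
```

```text
0.545 0.135 8.7083 [-0.219 -1.229  0.102] [0. 0. 0.]
0.545 0.125 9.2583 [-0.118 -0.314  0.299] [0. 0. 0.]
0.555 0.125 9.8083 [ 0.277  0.184 -0.501] [-0. -0. -0.]
0.56 0.125 10.2583 [-0.383  0.194  0.784] [-0. -0. -0.]
0.565 0.125 10.7083 [-0.346 -0.164 -0.095] [-0. -0. -0.]
```

```bash
python3 - <<'E'
from h import *
np.set_printoptions(precision=3,suppress=True)
F=lambda:np.mean([sensors.get_obs()['ft_force'] for _ in range(3)],0)
z=.125; x=.565
while z>.095:
    z-=.001; goto([x,.125,z],.03); robot.dwell(.05); f=F(); o=sensors.get_obs()
    print(round(z,4),f,o['tool_pos']-tcp_for_contact([x,.125,.119],OP),o['clock'])
    if np.linalg.norm(f)>16: break
E
```

```text
0.124 [-0.452  0.784 -0.23 ] [-0.    -0.     0.005] 11.0083
0.123 [-0.297 -0.58   0.141] [-0.    -0.     0.004] 11.3083
0.122 [-0.051 -0.263  0.102] [-0.    -0.     0.003] 11.6083
0.121 [ 0.076 -0.016  1.226] [ 0.    -0.     0.002] 11.9083
0.12 [ 0.048 -0.476  0.575] [ 0.    -0.     0.001] 12.2083
0.119 [-0.204 -0.012 -0.867] [-0. -0. -0.] 12.5083
0.118 [-0.215  0.227  0.202] [-0.    -0.    -0.001] 12.8083
0.117 [ 0.793 -0.104  1.047] [ 0.     0.    -0.002] 13.1083
0.116 [-0.911 -0.258  5.238] [ 0.001  0.    -0.002] 13.4083
0.115 [-2.096  0.092  8.881] [ 0.001  0.001 -0.002] 13.7083
0.114 [-3.552 -0.228 10.545] [ 0.002  0.001 -0.002] 14.0083
0.113 [-3.261  0.202 13.97 ] [ 0.002  0.001 -0.002] 14.3083
0.112 [-4.018 -0.473 16.695] [ 0.003  0.001 -0.002] 14.6083
```

```bash
python3 - <<'E'
from h import *
np.set_printoptions(precision=3,suppress=True)
F=lambda:np.mean([sensors.get_obs()['ft_force'] for _ in range(3)],0)
z=.1115; x=.565
while x>.535:
    x-=.004; goto([x,.125,z],.04); f=F(); o=sensors.get_obs()
    print(round(x,4),round(z,4),f,(o['tool_pos']-tcp_for_contact([x,.125,z],OP))*1000,o['clock'])
    z+=np.clip((f[2]-17)/3300*.7,-.002,.002)
    if f[2]>30: break
snap('side','s2'); snap('top','t2')
a=cv2.imread('pics/s2.png')[210:370,220:430];b=cv2.imread('pics/t2.png')[180:300,190:347]
cv2.imwrite('pics/st2.png',np.hstack([cv2.resize(a,(400,305)),cv2.resize(b,(400,305))]))
E
```

```text
0.561 0.1115 [-1.465 -0.811 16.162] [3.27  1.442 5.305] 14.8583
0.557 0.1113 [-0.307 -0.323 15.212] [3.468 1.628 5.518] 15.1083
0.553 0.1109 [-0.714 -0.226 16.034] [3.754 1.789 5.867] 15.3583
0.549 0.1107 [-0.175 -0.021 16.252] [3.908 1.845 6.079] 15.6083
0.545 0.1106 [ 0.599  0.615 17.617] [3.983 1.856 6.171] 15.8583
0.541 0.1107 [-0.037 -0.128 17.66 ] [3.906 1.841 6.059] 16.1083
0.537 0.1109 [-0.049 -1.175 16.576] [3.813 1.841 5.944] 16.3583
0.533 0.1108 [-0.846 -0.152 17.045] [3.895 1.896 6.019] 16.6083
```

View pics/st2.png

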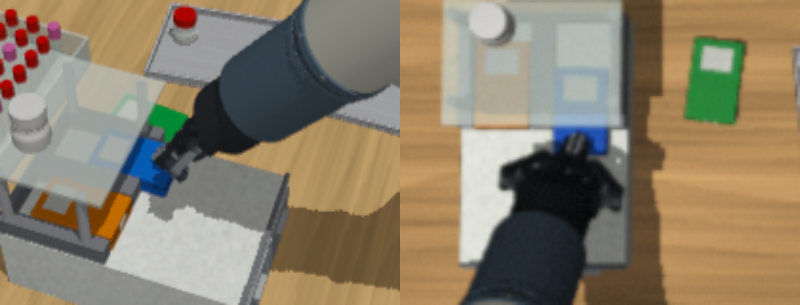

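```bash
python3 - <<'E'
from h import *
np.set_printoptions(precision=3,suppress=True)
F=lambda:np.mean([sensors.get_obs()['ft_force'] for _ in range(3)],0)
z=.1108; x=.533
while x>.454:
    x-=.004; goto([x,.125,z],.04); f=F(); o=sensors.get_obs()
    print(round(x,4),round(z,4),f)
    z+=np.clip((f[2]-17)/3300*.7,-.002,.002)
    if f[2]>30: break
print(o['clock'])
z=.125; goto([x,.125,z],.05); goto([x-.01,.125,.18],.15)
robot.reach([.42,.0,.32],ori(0,0).as_rotvec())   # clear view
robot.command_gripper(.085)
for c in('top','side'):
    im,d=snap(c,c+'3'); P=cloud(c,d); i=im.astype(int)
    m=(i[...,2]-i[...,0]>50)&(abs(P[...,2]-.119)<.006)&(P[...,0]<.57)&(P[...,0]>.4)
    pts=P[m]; print(c,m.sum(),pts.min(0),pts.max(0),cv2.minAreaRect(pts[:,:2].astype(np.float32)*1000))
a=cv2.imread('pics/side3.png')[210:370,220:430];b=cv2.imread('pics/top3.png')[180:300,190:347]
cv2.imwrite('pics/st3.png',np.hstack([cv2.resize(a,(400,305)),cv2.resize(b,(400,305))]))
print(sensors.get_obs()['clock'])
E
```

```text
0.529 0.1108 [ 0.601 -1.156 18.602]
0.525 0.1111 [-0.495 -0.146 17.134]
0.521 0.1112 [-0.177  0.484 16.742]
0.517 0.1111 [ 0.111 -0.745 16.442]
0.513 0.111 [-0.48  -0.496 17.441]
0.509 0.1111 [-0.841 -0.907 16.661]
0.505 0.111 [-0.849 -0.413 17.144]
0.501 0.111 [ 0.449 -0.768 17.579]
0.497 0.1112 [-0.086 -0.159 16.766]
0.493 0.1111 [-0.486 -1.589 16.815]
0.489 0.1111 [ 0.521 -0.744 17.852]
0.485 0.1113 [-0.257  0.336 18.539]
0.481 0.1116 [-0.325 -0.653 17.006]
0.477 0.1116 [-1.158 -0.928 16.958]
0.473 0.1116 [-0.676 -0.371 17.807]
0.469 0.1118 [-1.261 -0.011 16.308]
0.465 0.1116 [-0.102 -0.868 16.424]
0.461 0.1115 [-0.475 -1.615 18.348]
0.457 0.1118 [-0.804 -0.686 17.508]
0.453 0.1119 [-0.887 -0.284 16.766]
21.7083
top 555 [0.448 0.101 0.113] [0.539 0.156 0.125] ((493.7919006347656, 128.31373596191406), (90.35579681396484, 55.546695709228516), 0.3346836566925049)
side 847 [0.448 0.095 0.113] [0.54  0.156 0.122] ((494.2403259277344, 125.24501037597656), (92.02974700927734, 61.556617736816406), 0.527671217918396)
24.7417
```

View pics/st3.png

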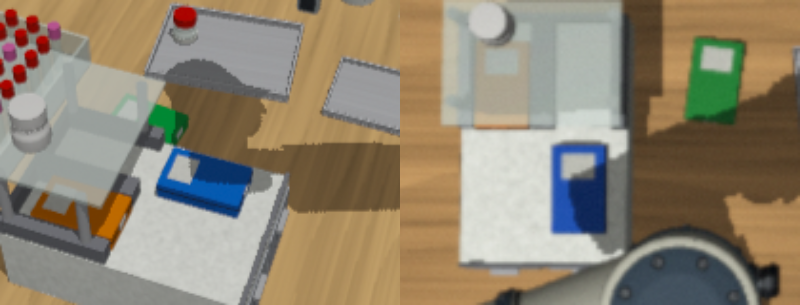

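The box is wholly clear of the shelf: its centre is at (0.494, 0.1265), which is stand x of about -0.063. It lies flat and square, and the orange box hasn't moved. Next comes the grasp.

```bash
python3 - <<'E'
from h import *
np.set_printoptions(precision=3,suppress=True)
o0=ori(0,.4); r=o0.as_rotvec()
ot=ori(0,6.2); print('ik',planner.ik([.494,.1265,.122],r),planner.ik([.528,-.1884,.031],ot.as_rotvec()))
robot.reach([.494,.1265,.22],r)
robot.move_straight([.494,.1265,.122],speed=.08)
print(sensors.get_obs()['ft_force'])
robot.command_gripper(.045); robot.dwell(.3)
o=sensors.get_obs(); print('grip',o['grip_width'],o['tool_pos'],o['ft_force'],o['clock'])
if .050<o['grip_width']<.062:
    robot.move_straight([.494,.1265,.135],speed=.05)
    robot.move_straight([.494,.1265,.25],speed=.12)
    robot.dwell(.3); o=sensors.get_obs(); print('lift',o['grip_width'],o['ft_force'],o['clock'])
    snap('side','s4'); snap('top','t4')
    a=cv2.imread('pics/s4.png')[180:400,170:459];b=cv2.imread('pics/t4.png')[150:370,170:459]
    cv2.imwrite('pics/st4.png',np.hstack([cv2.resize(a,(400,305)),cv2.resize(b,(400,305))]))
E
```

```text
ik [ 0.558  0.261 -0.239  0.    -1.071  1.019] [-0.064  0.447 -0.225  0.    -0.899  1.743]
[-0.292 -0.09  -0.952]
grip 0.054559766714783894 [0.494 0.127 0.123] [-0.412  0.365  5.604] 27.5417
lift 0.05483354708157933 [-0.352 -0.188 -0.9  ] 29.3583
```

View pics/st4.png

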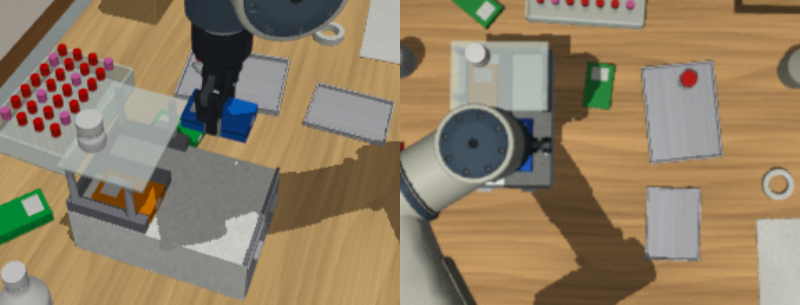

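```bash
python3 - <<'E'
from h import *
np.set_printoptions(precision=3,suppress=True)
ot=ori(0,6.2); r=ot.as_rotvec(); p=[.528,-.1884]
robot.reach([*p,.20],r); robot.move_straight([*p,.05],speed=.1); robot.dwell(.2)
z=.05
while z>.026:
    z-=.001 if z<.037 else .003
    robot.move_straight([*p,z],speed=.03); robot.dwell(.05)
    f=np.mean([sensors.get_obs()['ft_force'] for _ in range(4)],0); print(round(z,4),f)
    if f[2]>4: break
o=sensors.get_obs(); print(o['tool_pos'],o['grip_width'],o['clock'])
snap('side','s5'); snap('top','t5')
a=cv2.imread('pics/s5.png')[170:330,270:480];b=cv2.imread('pics/t5.png')[170:290,310:467]
cv2.imwrite('pics/st5.png',np.hstack([cv2.resize(a,(400,305)),cv2.resize(b,(400,305))]))
E
```

```text
0.047 [-0.089 -0.258 -1.084]
0.044 [ 0.978  0.376 -1.007]
0.041 [-0.011 -0.291 -0.882]
0.038 [-0.2    0.14  -1.042]
0.035 [ 0.675 -0.354 -0.606]
0.034 [ 0.643  1.219 -1.824]
0.033 [ 0.239  0.211 -2.366]
0.032 [ 1.644 -0.237 -0.883]
0.031 [-2.324  1.369  5.487]
[ 0.528 -0.188  0.032] 0.05481830214323992 35.225
```

View pics/st5.png

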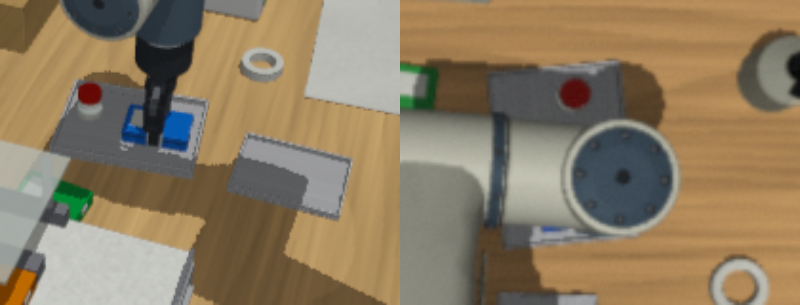

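The box is in the larger tray in front of the jar, and the contact force shows it's down at the expected height. I'll release it now.

```bash
python3 - <<'E'
from h import *
np.set_printoptions(precision=3,suppress=True)
robot.command_gripper(.072); robot.dwell(.2)
robot.move_straight([.528,-.1884,.18],speed=.1)
robot.reach([.40,.12,.34],ori(0,0).as_rotvec()); robot.dwell(.3)
for c in('top','side'):
    im,d=snap(c,c+'6'); P=cloud(c,d); i=im.astype(int)
    m=(i[...,2]-i[...,0]>50)&(abs(P[...,1]+.19)<.1)&(abs(P[...,0]-.55)<.12)&(P[...,2]>.02)
    pts=P[m]; A=np.c_[pts[:,:2],np.ones(len(pts))]; k=np.linalg.lstsq(A,pts[:,2],rcond=None)[0]
    print(c,m.sum(),'zmed',np.median(pts[:,2]),'slope',k[:2],cv2.minAreaRect(pts[:,:2].astype(np.float32)*1000))
o=sensors.get_obs(); print(o['clock'],o['ft_force'])
a=cv2.imread('pics/side6.png')[170:330,230:440];b=cv2.imread('pics/top6.png')[170:290,310:467]
cv2.imwrite('pics/st6.png',np.hstack([cv2.resize(a,(400,305)),cv2.resize(b,(400,305))]))
E
```

```text
top 526 zmed 0.02738974611064075 slope [0.002 0.009] ((527.620849609375, -185.20797729492188), (91.58206939697266, 56.474613189697266), 6.495040416717529)
side 449 zmed 0.026827584337089014 slope [ 0.    -0.032] ((528.8641357421875, -187.79612731933594), (91.79151153564453, 62.57634735107422), 5.441080570220947)
39.2667 [-0.369  0.567  0.117]
```

View pics/st6.png

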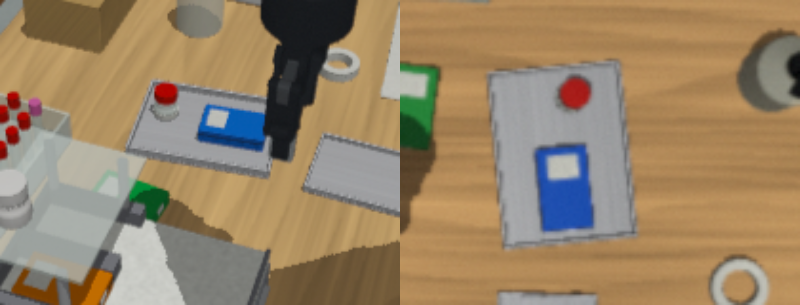

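The box lies flat in the tray with its label up, its top at about 27–28 mm as expected. The jar is standing and the arm is clear.

```bash
python3 -c "
from h import *
robot.hand_in(); print(sensors.get_obs()['clock'])"
```

```text
the job is handed in; nothing more can be done
the job is handed in; nothing more can be done
```

The blue slide box is on the floor of the larger tray, flat and label up, and the job is handed in. No verdict was reported.

- **Drawing out:** I pressed the box top with shut fingertips leaning 35° and drew it about 110 mm out of the right lane. The press read 15–19 N throughout, well under the 40 N limit. The box came to rest wholly clear of the shelf, its centre at about stand x = -63 mm.
- **Placing:** I gripped it across its 56 mm width and carried it to the tray. I let go only after the wrist force showed it was down.
- **Last checks (39 s on the clock):**
  - The box top is at about 27 mm; 28 mm was expected.
  - The box is level by the top camera. The side camera shows a 0.03 slope, probably because its picture included part of the box's side.
  - The box centre is about 38 mm in front of the tray's middle.
  - The jar is still standing in its place.
  - The orange box shows no movement. I judged that and the jar by eye only, not by measurement.
- **Shelf touch:** On the first approach a finger or the gripper body touched the shelf edge at about 11 N. I backed off and went in lower; nothing was seen to move.
- **Small disagreement:** The two cameras differed by about 3 mm in y, well within the clearance available.

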